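Put the washed tube carousel back on the mixer

ROBOT

A 7-joint arm with a two-finger parallel gripper is mounted at the origin on the work surface. World frame = base frame: x ahead of the robot, y to its left, z up, the work surface at z = 0. Lengths are in m, angles in rad, forces in N, time in s.
With the tool pointing down it reaches from about 0.35 to 0.9 m from the base axis. Payload 8.1 kg.
Tool frame: the origin (TCP) lies between the finger pads; the fingertips stand 17 mm ahead of it and the grasp point (between the pads) lies 2 mm behind it; z points along the fingers, y is the line along which they close (so a half turn about z gives the same grasp; the last joint's range is limited). The gripper opens to 92 mm and grips with 3 to 60 N. Pads are 19 mm wide; open, the fingers measure 130 mm over their backs; the gripper's body (75 mm by 190 mm) begins 47 mm behind the grasp point.
Start: joints at [1.234, 0.434, 0.025, 1.573, -0.012, 1.134, -0.075], TCP at [0.145, -0.608, 0.244] pointing down, gripper open.
Joint ranges: [-2.62, 2.62], [-0.44, 2.09], [-1.27, 1.32], [0.08, 2.57], [-1.32, 4.46], [0.12, 2], [-2.74, 2.74]. Speed limits (rad/s): [2.22, 2.22, 3.01, 3.01, 3.14, 3.14, 3.14].

INTERFACE

Orientations are given as a rotation vector (axis times angle).
In Python, from cell import observe, get_image, calibration, sign_off, look_for, regions_of, landmark_of gives the robot as it stands.
- The arm moves only by the tool jog_arm, never from a script. Its argument "plan" is a list of rows, each an object with "offset": the shift along the tool's x, y, z normalised to -1 to 1, where 1 is 0.15 m, a list of three; "twist": the turn, a rotation vector about the tool's x, y, z normalised to -1 to 1, where 1 is 2 pi rad, a list of three; "fingers": the gripper command: -1 is shut, 1 is fully open, values between are in proportion. In form: [{"offset": [x, y, z], "twist": [ax, ay, az], "fingers": fingers}, ...]. A call has 1 to 20 rows; each row is the pose to reach, as a shift and turn from the pose commanded when the call began, along the tool's axes at that moment, turning the shorter way round; what a row does not reach only later rows make up. A row lasts 1/8 s, in which the tool goes at most 62.5 mm and 10.7 degrees, less where a joint would pass 70% of its speed; a pose out of reach is approached as far as the arm can. A call with a number of a shift or a turn outside -1 to 1 is refused whole. A call with a gripper value outside its range is refused whole. The fingers move at their own pace and stop on an object; "newtons" is the grip in N (left out, the last holds). Time passes only in rows, so rows that repeat a pose let the fingers close. It gives the time, the measured TCP pose, the force, the opening and the grip force at its end, in the units of the state.
- observe(): the state, without advancing time (a new reading comes with each control period).
- get_image(name): name is "scene" or "top" or "wrist"; returns the picture (384x512x3 uint8, red, green, blue); there is no depth.
- calibration(name): a dict with "fov_y" (degrees; the focal length in pixels is half the picture's height over the tangent of half this angle, whatever the lens; pixels are square), "cx", "cy" (the principal point, pixels), "k1" (the pictures are not rectified: a ray, as slopes to the right and down, at radius r is drawn at 1 + k1 r^2 times it, then the intrinsics apply), "position" and "attitude" of the camera in the world. Camera axes: x right, y down, z forward; pixel columns grow to the right and rows downward; lengths in m; the calibration is good to about 2 mm. A picture is of the moment at which its call begins: read the wrist's pose just before it. calibration takes no time and is no camera call; for the wrist camera it gives the pose at the moment of the call.
- sign_off(): hands the job in; it is judged then, once.
Trained networks look in the newest picture that a camera, given by its name, has taken for a name from the list of things; names that differ only in an ending like _2 or _b are one class to them, and where a whole thing is asked for, a point or a joint stands for the part that bears it (a point fixed in the world has none). Each returns a list of dicts, best first, with "conf" (0 to 1); they miss things now and then, are a little off and sometimes report something else, mostly with a low value. They report only what shows in the picture. A call takes as long as a camera call. They do not tell look-alikes from the thing itself.
- look_for(thing, camera): "box" ([left, top, width, height] as shares, 0 to 1, of the picture: columns of its width, rows of its height, round what is visible of it).
- regions_of(thing, camera): "region" (384x512 bool, what is visible of it) and "box" ([left, top, width, height] as shares, 0 to 1, of the picture: columns of its width, rows of its height, round what is visible of it).
- landmark_of(thing, camera): "at" ([row, column] as shares, 0 to 1, of the picture: columns of its width, rows of its height: a listed point, or the origin of a listed thing).
The state is a dict: "clock": time; "joints": joint angles; "dq": joint speeds; "joint_efforts": joint torques, N m; "position": TCP position; "ee_rot": TCP orientation; "force": force on the tool from outside, world axes, zero at the start; "ft_torque": the same for the moment, N m; "width": opening from 0.0 (shut) to 1.0 (fully open); "gripper_force": force on a finger pad.
Only numpy, scipy, OpenCV 4.12 (cv2) and the standard library are available. Lean on these libraries where they do the work, as an engineer would, in place of code of your own. Each camera call takes 0.05 s, during which the arm holds its last target. There are 200 camera calls.

TASK

The washed tube carousel, a square plate with a finned hub, stands on edge in the drying rack. Take it out and lay it flat on the grey mat with its handle fin upward and let go; then take it by the fin and fit its square bore onto the square spindle of the tube mixer, turned to match and pushed fully home, and let go. Leave the bottle and the tube rack standing where they are.

Things in the scene. Friction and masses are not known exactly. Their poses are not given: they have to be found in the camera images.
- carousel: white plastic tube carousel, about 0.26 kg: square plate 140 x 140 x 12 mm, tube holes near its edges, a 46 mm square hub up to 34 mm above the underside, a handle fin on the hub. From the underside a 27 x 27 mm square bore runs 30 mm deep, sides along x and y. Origin: centre of the underside, at the bore's mouth; z points from the plate to the fin (up in use); in the rack x points down along the plate
- handle_top (a point): middle of the top of the carousel's handle fin, on the bore's axis, 64 mm above the plate's underside; axes as the carousel's. The fin is 16 mm wide (along x), 60 mm long (along y) and 30 mm high above the hub
- top_edge (a point): middle of the edge that is uppermost while the carousel stands in the rack, at half the plate's 12 mm thickness (carousel x = -70 mm, z = 6 mm); axes as the carousel's: z across the thickness, x into the plate. No tube hole within 12 mm to either side of it; the hub begins 47 mm below it. It can be pinched here across the thickness
- rack: fixed steel drying rack, base 160 x 170 mm, two slots; the carousel is in the front one, its fin facing along the rack's +x. Origin: centre of the underside, z up. The slot leans the plate's top 15 degrees back (to -x): two 72 mm posts behind, a 12 mm lip in front, 4 mm of play, floor 34 mm up. Draw the plate out along its own plane by 20 mm or more. Rack and mixer may swap sides
- mat: grey flat mat, 200 x 200 mm, 3 mm thick, fixed to the bench between rack and mixer, clear of other things. Origin: centre of its underside (bench height), z up
- mixer: fixed tube mixer: light grey housing 150 x 150 mm, 58 mm high, and on its middle a round black collar of radius 30 mm whose flat top is 70 mm above the bench. Origin: centre of its underside, z up
- spindle_top (a point): centre of the top of the mixer's upright square steel spindle, 96 mm above the bench; 24 x 24 mm, rising 26 mm from the collar, tapered to 17 mm over its upper 7 mm. x, y parallel to its flats, z up; any quarter turn fits. Turned at random to the housing; turns stiffly (0.15 N m). Fully home, the carousel's underside rests on the collar, 26 mm below this point
- bottle: clear capped bottle, radius 30 mm, 160 mm high, standing beyond the mat; leave it alone. Origin: centre of its underside
- tube_rack: green rack 80 x 160 x 53 mm with four capped tubes up to 94 mm high, beyond the mat; leave it alone. Origin: centre of its underside
Not all that is in view belongs to the job. What is shaped like the mixer but turquoise or yellow is not meant.

How it is judged:
By the outcome, as a careful person would: the job done as asked, in the order asked, and still so for the second after the job is handed in, with the robot touching nothing.
It also fails if it takes over 67 s, if anything falls off the work surface, if the arm or the gripper's body presses on something with over 40 N, if the wrist force passes 120 N, or if a joint passes its speed limit or range.

## Working session

There is one attempt and no reset: what is moved stays moved. The work goes in short steps, Python scripts to look and compute and a tool call to move; the robot and the scene stay as the last step left them, time stands still between calls to the robot, and variables do not carry over. Pictures are saved under pics/ and viewed, at most 10 in all, crops included, and the job is handed in when it is done.

Besides the shell and the picture viewer there is one more tool, called as name([rows], argument=value, ...), one row to a line, values as JSON. jog_arm: Moves the arm, as the interface text tells. Scaled input: -1 to 1 covers 0.15 m each way for a shift and 2 pi rad each way for a turn. Its arguments: {"type":"object","properties":{"plan":{"type":"array","items":{"type":"object","properties":{"offset":{"type":"array","items":{"type":"number","minimum":-1,"maximum":1}},"twist":{"type":"array","items":{"type":"number","minimum":-1,"maximum":1}},"fingers":{"type":"number"}}}},"newtons":{"type":"number"}},"required":["plan"]}

```bash
mkdir -p pics; ls
cat > h.py <<'E'
import numpy as np, cv2
from scipy.spatial.transform import Rotation as R
from cell import *
def cam(n):
    c=calibration(n); f=192/np.tan(np.radians(c["fov_y"])/2)
    a=np.array(c["attitude"],float)
    Rm=a if a.shape==(3,3) else R.from_rotvec(a).as_matrix()
    return c,f,Rm,np.array(c["position"],float)
def ray(C,u,v):
    c,f,Rm,p=C; d=np.array([(u-c["cx"])/f,(v-c["cy"])/f]); s=d.copy()
    for _ in range(20): s=d/(1+c["k1"]*(s@s))
    w=Rm@np.array([s[0],s[1],1]); return p,w/np.linalg.norm(w)
def atz(C,u,v,z):
    p,w=ray(C,u,v); return p+w*(z-p[2])/w[2]
def proj(C,P):
    c,f,Rm,p=C; q=Rm.T@(np.array(P)-p); s=q[:2]/q[2]; s=s*(1+c["k1"]*(s@s)); return s*f+[c["cx"],c["cy"]]
def save(n,im): cv2.imwrite("pics/"+n,cv2.cvtColor(im,cv2.COLOR_RGB2BGR))
def lm(t,n): return [(round(d["conf"],2),np.round([d["at"][1]*512,d["at"][0]*384],1)) for d in landmark_of(t,n)[:3]]
def tool():
    s=observe(); return np.array(s["position"]),R.from_rotvec(s["ee_rot"])
def step(P,Rt):  # world target -> offset, twist
    p,r=tool(); P=np.array(P)
    return np.round(r.inv().apply(P-p)/0.15,4),np.round((r.inv()*Rt).as_rotvec()/(2*np.pi),4)
E
cat > a.py <<'E'
from h import *
s=observe(); print({k:np.round(v,3) for k,v in s.items()}); print(calibration("top"))
ims=[]
for n in ["scene","top"]:
    ims.append(get_image(n)); C=cam(n)
    for t,z in [("top_edge",.165),("handle_top",.11),("rack",0),("mat",0),("mixer",0),("spindle_top",.096),("bottle",0),("tube_rack",0)]:
        print(n,t,[(c,a,np.round(atz(C,*a,z),3)) for c,a in lm(t,n)])
save("s.png",ims[0]);save("t.png",ims[1])
E
python3 a.py
```

```text
pics
{'clock': np.float64(0.0), 'joints': array([ 1.234,  0.435,  0.025,  1.574, -0.012,  1.134, -0.075]), 'dq': array([-0.001,  0.002, -0.   , -0.002, -0.   ,  0.   ,  0.   ]), 'joint_efforts': array([-1.0000e-03, -6.6784e+01,  9.8500e-01, -3.1445e+01, -6.1000e-02,
        4.3000e-02,  0.0000e+00]), 'position': array([ 0.145, -0.608,  0.243]), 'ee_rot': array([-3.119, -0.366,  0.   ]), 'force': array([-0.424,  0.886, -0.247]), 'ft_torque': array([ 0.063, -0.015, -0.015]), 'gripper_force': np.float64(0.0), 'width': np.float64(1.003)}
{'fov_y': 45.85352662625301, 'cx': 250.1012495294379, 'cy': 198.88648825164236, 'k1': -0.0483928682141526, 'position': array([0.37610232, 0.04860418, 1.27900405]), 'attitude': array([-2.15345079,  2.14979808, -0.11767827])}
scene top_edge [(0.93, array([155.1, 140.8]), array([ 0.51 , -0.31 ,  0.165]))]
scene handle_top [(0.6, array([148.9, 164.5]), array([ 0.562, -0.297,  0.11 ]))]
scene rack [(0.83, array([164.9, 180.5]), array([ 0.501, -0.314,  0.   ])), (0.71, array([322.9, 240.7]), array([ 0.458,  0.265, -0.   ]))]
scene mat [(0.97, array([231.3, 216
[... 748 characters left out ...]
 -0.295,  0.   ])), (0.36, array([241.1, 127.4]), array([0.743, 0.093, 0.   ]))]
top mat [(0.83, array([267.1, 201. ]), array([0.528, 0.018, 0.   ]))]
top mixer [(0.94, array([118.8, 143.3]), array([0.697, 0.449, 0.   ])), (0.65, array([179. , 308.3]), array([0.228, 0.263, 0.   ])), (0.6, array([175.7, 223.5]), array([0.464, 0.277, 0.   ]))]
top spindle_top [(0.44, array([168.1, 217.9]), array([0.472, 0.28 , 0.096])), (0.44, array([104.1, 140. ]), array([0.682, 0.459, 0.096])), (0.41, array([169.2, 315.2]), array([0.222, 0.272, 0.096]))]
top bottle []
top tube_rack [(0.62, array([318.7, 118.1]), array([ 0.771, -0.132,  0.   ])), (0.33, array([391.8, 202.2]), array([ 0.525, -0.336,  0.   ]))]
```

View pics/s.png

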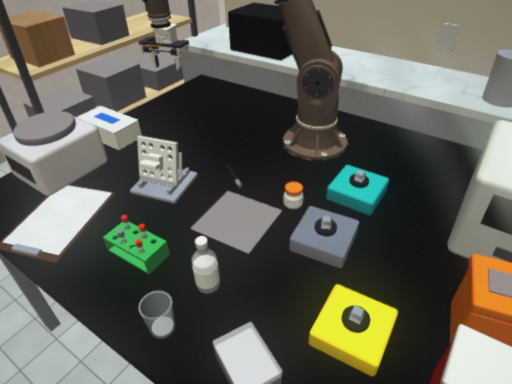

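View pics/t.png

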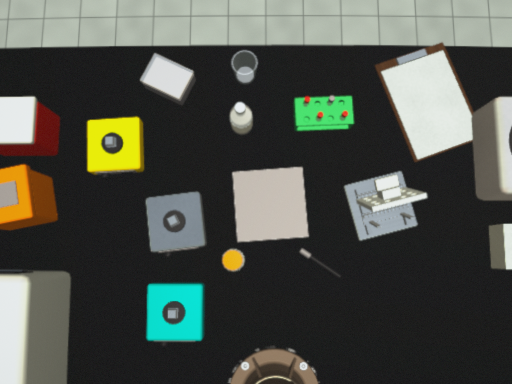

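Top view: grey mixer at (175,222), with look-alikes turquoise (175,313) and yellow (115,145). The carousel is in the rack at (390,195), with nothing else like it. The mat is at (270,204), the bottle at (241,117) and the tube rack at (323,112). I choose the grey mixer and check it in a close crop.

```bash
cat > b.py <<'E'
from h import *
im=get_image("top"); C=cam("top")
a=cv2.resize(im[165:245,340:435],None,fx=4,fy=4,interpolation=cv2.INTER_CUBIC)
b=cv2.resize(im[182:262,138:218],None,fx=4,fy=4,interpolation=cv2.INTER_CUBIC)
save("c1.png",np.hstack([a,b]))
for t in ["rack","carousel","mat"]:
    for d in regions_of(t,"top")[:2]:
        m=d["region"].astype(np.uint8); cs,_=cv2.findContours(m,0,1); c=max(cs,key=cv2.contourArea)
        print(t,round(d["conf"],2),np.round(cv2.boxPoints(cv2.minAreaRect(c)),1).tolist(),cv2.contourArea(c))
for p in [(345,186),(360,239),(417,224),(403,172)]: print(p,np.round(atz(C,*p,.01),3))
E
python3 b.py
```

```text
carousel 0.66 [[352.8999938964844, 183.60000610351562], [420.3999938964844, 168.60000610351562], [426.8999938964844, 198.1999969482422], [359.5, 213.1999969482422]] 1167.0
mat 0.7 [[231.8000030517578, 171.39999389648438], [302.29998779296875, 165.1999969482422], [308.5, 235.6999969482422], [238.0, 241.89999389648438]] 4768.0
(345, 186) [ 0.57  -0.202  0.01 ]
(360, 239) [ 0.42 -0.24  0.01]
(417, 224) [ 0.462 -0.402  0.01 ]
(403, 172) [ 0.61  -0.368  0.01 ]
```

View pics/c1.png

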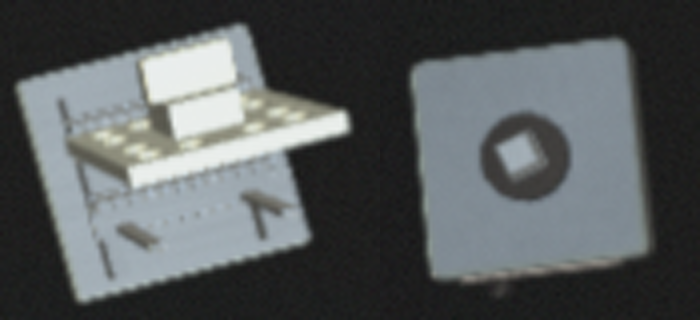

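Crop: the white finned carousel stands in the rack with its top edge middle near (400,202), and the square steel spindle on the grey mixer is at about (173.5,220). The choice is confirmed.

```bash
cat > rk.py <<'E'
from h import *
def car(yaw):  # tool orientation gripping top edge in rack
    t=np.radians(15); h=np.array([np.cos(yaw),np.sin(yaw),0]); u=np.array([0,0,1])
    z=np.sin(t)*h-np.cos(t)*u; y=np.cos(t)*h+np.sin(t)*u
    return R.from_matrix(np.c_[np.cross(y,z),y,z])
E
python3 - <<'E'
from rk import *
C=cam("top");D=cam("scene")
for z in (.165,.171): print(atz(C,400,201.5,z),atz(D,155.1,140.8,z))
for z in (.17,): 
    d=atz(C,372.5,210,z)-atz(C,427.5,196,z); print(d,np.degrees(np.arctan2(-d[0],d[1])))
Rt=car(np.radians(14)); E0=np.array([.509,-.308,.170])
print(step(E0-.08*Rt.as_matrix()[:,2],Rt))
E
```

```text
[ 0.50745052 -0.30684735  0.165     ] [ 0.50950591 -0.30973676  0.165     ]
[ 0.50674308 -0.3049329   0.171     ] [ 0.51586667 -0.30144175  0.171     ]
[-0.03478267  0.13757047  0.        ] 14.18903612670534
(array([ 2.6874, -1.382 , -0.0235]), array([-0.0326,  0.0329, -0.2501]))
```

jog_arm([
  {"offset": [1,-0.5,-0.3],"twist": [0,0,0],"fingers": 1},
  {"offset": [1,-0.5,-0.3],"twist": [0,0,0],"fingers": 1},
  {"offset": [1,-0.5,-0.3],"twist": [0,0,0],"fingers": 1},
])

```text
clock: 1.48
position: [0.2755, -0.4986, 0.2896]
ee_rot: [3.119, 0.369, 0.001]
force: [-0.2, -0.8, -0.0]
width: 0.999
gripper_force: 0.0
```

jog_arm([
  {"offset": [1,-0.5,0],"twist": [0,0,-0.12],"fingers": 1},
  {"offset": [1,-0.5,0],"twist": [0,0,-0.12],"fingers": 1},
  {"offset": [1,-0.5,0],"twist": [0,0,-0.12],"fingers": 1},
  {"offset": [1,-0.5,0],"twist": [0,0,-0.12],"fingers": 1},
  {"offset": [1,-0.5,0],"twist": [0,0,-0.12],"fingers": 1},
])

```text
clock: 2.1
position: [0.402, -0.3925, 0.2887]
ee_rot: [-2.766, -1.489, 0.0]
force: [0.5, -0.3, -0.6]
width: 1.0
gripper_force: 0.0
```

Run:
```python
from rk import *
Rt=car(np.radians(14)); E0=np.array([.508,-.3075,.170])
print(step(E0-.09*Rt.as_matrix()[:,2],Rt), np.round(observe()["joints"],2))
```

```text
(array([0.7477, 0.1728, 0.2118]), array([-0.0393,  0.0172, -0.131 ])) [ 0.86  0.31 -0.24  1.65  0.08  1.19  0.02]
```

jog_arm([
  {"offset": [0.5,0.17,0.1],"twist": [-0.039,0.017,-0.131],"fingers": 1},
  {"offset": [0.75,0.17,0.21],"twist": [-0.039,0.017,-0.131],"fingers": 1},
  {"offset": [0.75,0.17,0.21],"twist": [-0.039,0.017,-0.131],"fingers": 1},
  {"offset": [0.75,0.17,0.21],"twist": [-0.039,0.017,-0.131],"fingers": 1},
  {"offset": [0.75,0.17,0.21],"twist": [-0.039,0.017,-0.131],"fingers": 1},
  {"offset": [0.75,0.17,0.21],"twist": [-0.039,0.017,-0.131],"fingers": 1},
  {"offset": [0.75,0.17,0.21],"twist": [-0.039,0.017,-0.131],"fingers": 1},
])

```text
clock: 2.98
position: [0.4849, -0.3132, 0.2573]
ee_rot: [1.832, 2.333, 0.304]
force: [0.8, 0.5, -0.1]
width: 1.0
gripper_force: 0.0
```

Run:
```python
from rk import *
C=cam("wrist"); im=get_image("wrist"); save("w1.png",im)
print(lm("top_edge","wrist"),proj(C,[.508,-.3075,.170]),C[3])
for c,a in lm("top_edge","wrist")[:1]: print(atz(C,*a,.17))
Rt=car(np.radians(14))
print(step(np.array([.508,-.3075,.170])+.013*Rt.as_matrix()[:,2],Rt))
```

```text
[(0.77, array([253.9, 192.5]))] [256.17827195 198.97574183] [ 0.43308118 -0.25642848  0.39369721]
[ 0.50518223 -0.30310856  0.17      ]
(array([-3.60e-03, -5.00e-04,  6.89e-01]), array([-0.0004,  0.0001, -0.0002]))
```

View pics/w1.png

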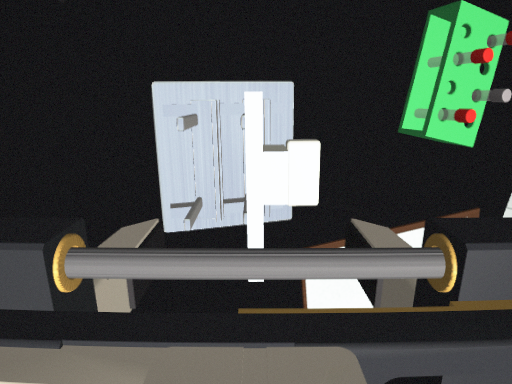

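Wrist view: the plate's edge runs vertically at columns 245–263, rows 92–282, and is centred between the fingers and parallel to the pads. The hub and fin are to the right, around (290,173).

jog_arm([
  {"offset": [0.02,-0.01,0.25],"twist": [0,0,0],"fingers": 1},
  {"offset": [0.02,-0.01,0.45],"twist": [0,0,0],"fingers": 1},
  {"offset": [0.02,-0.01,0.6],"twist": [0,0,0],"fingers": 1},
  {"offset": [0.02,-0.01,0.69],"twist": [0,0,0],"fingers": 1},
  {"offset": [0.02,-0.01,0.69],"twist": [0,0,0],"fingers": -1},
  {"offset": [0.02,-0.01,0.69],"twist": [0,0,0],"fingers": -1},
  {"offset": [0.02,-0.01,0.69],"twist": [0,0,0],"fingers": -1},
  {"offset": [0.02,-0.01,0.69],"twist": [0,0,0],"fingers": -1},
  {"offset": [0.02,-0.01,0.69],"twist": [0,0,0],"fingers": -1},
  {"offset": [0.02,-0.01,0.69],"twist": [0,0,0],"fingers": -1},
  {"offset": [0.02,-0.01,0.69],"twist": [0,0,0],"fingers": -1},
], newtons=30)

```text
clock: 4.5
position: [0.5088, -0.3039, 0.1568]
ee_rot: [1.825, 2.337, 0.305]
force: [0.9, 0.5, 0.3]
width: 0.285
gripper_force: 0.0
```

jog_arm([
  {"offset": [0,0,0],"twist": [0,0,0],"fingers": -1},
  {"offset": [0,0,0],"twist": [0,0,0],"fingers": -1},
  {"offset": [0,0,0],"twist": [0,0,0],"fingers": -1},
  {"offset": [0,0,0],"twist": [0,0,0],"fingers": -1},
  {"offset": [0,0,0],"twist": [0,0,0],"fingers": -1},
], newtons=35)

```text
clock: 5.12
position: [0.5097, -0.3035, 0.1572]
ee_rot: [1.824, 2.337, 0.306]
force: [5.5, 1.6, -0.8]
width: 0.127
gripper_force: 34.9
```

jog_arm([
  {"offset": [0,0,-0.05],"twist": [0,0,0],"fingers": -1},
  {"offset": [0,0,-0.12],"twist": [0,0,0],"fingers": -1},
  {"offset": [0,0,-0.22],"twist": [0,0,0],"fingers": -1},
  {"offset": [0,0,-0.35],"twist": [0,0,0],"fingers": -1},
  {"offset": [0,0,-0.55],"twist": [0,0,0],"fingers": -1},
  {"offset": [0,0,-0.75],"twist": [0,0,0],"fingers": -1},
  {"offset": [0,0,-0.9],"twist": [0,0,0],"fingers": -1},
  {"offset": [0,0,-0.9],"twist": [0,0,0],"fingers": -1},
])

```text
clock: 6.12
position: [0.4746, -0.3129, 0.2881]
ee_rot: [1.826, 2.335, 0.303]
force: [1.0, -0.4, -1.6]
width: 0.127
gripper_force: 35.0
```

Run:
```python
from h import *
im=get_image("scene"); C=cam("top"); 
print(observe()["joints"].round(2) if hasattr(observe()["joints"],'round') else observe()["joints"])
for p in [(233,171),(303,167),(309,236),(237,241)]: print(np.round(atz(C,*p,.003),3))
# target: hold plate on mat: tool pitch th below horizontal, az=yaw
def tl(th,yaw):
    h=np.array([np.cos(yaw),np.sin(yaw),0]);u=np.array([0,0,1])
    z=np.cos(th)*h-np.sin(th)*u; y=np.sin(th)*h+np.cos(th)*u
    return R.from_matrix(np.c_[np.cross(y,z),y,z])
np.set_printoptions(suppress=True)
p,r=tool(); print(p, r.as_matrix().round(3))
for pos,th,yaw in [((.44,-.12,.30),60,5),((.40,0.0,.28),40,0)]:
    print(step(pos,tl(np.radians(th),np.radians(yaw))))
```

```text
[ 1.02  0.27 -0.51  1.77 -0.06  0.95  0.81]
[0.614 0.115 0.003]
[ 0.626 -0.085  0.003]
[ 0.429 -0.099  0.003]
[0.415 0.103 0.003]
[ 0.47441248 -0.31238059  0.28682682] [[-0.241  0.938  0.249]
 [ 0.97   0.234  0.061]
 [-0.001  0.256 -0.967]]
(array([ 1.2999,  0.1068, -0.0637]), array([-0.042 , -0.0094,  0.0231]))
(array([2.1407, 0.0094, 0.0477]), array([-0.0972, -0.021 ,  0.0333]))
```

jog_arm([
  {"offset": [0.33,0,-0.05],"twist": [-0.014,-0.003,0.007],"fingers": -1},
  {"offset": [0.66,0,-0.05],"twist": [-0.028,-0.006,0.014],"fingers": -1},
  {"offset": [1,0,-0.05],"twist": [-0.042,-0.009,0.022],"fingers": -1},
  {"offset": [1,0,-0.05],"twist": [-0.042,-0.009,0.022],"fingers": -1},
])

```text
clock: 6.68
position: [0.4321, -0.1624, 0.2902]
ee_rot: [1.845, 2.033, 0.541]
force: [0.3, -0.8, -2.3]
width: 0.133
gripper_force: 35.0
```

```bash
cat >> rk.py <<'E'
def tl(th,yaw):
    th=np.radians(th);yaw=np.radians(yaw)
    h=np.array([np.cos(yaw),np.sin(yaw),0]);u=np.array([0,0,1])
    z=np.cos(th)*h-np.sin(th)*u; y=np.sin(th)*h+np.cos(th)*u
    return R.from_matrix(np.c_[np.cross(y,z),y,z])
E
python3 - <<'E'
from rk import *
np.set_printoptions(suppress=True)
print(step([.47,.009,.22],tl(35,0)),observe()["joints"])
E
```

```text
(array([1.1113, 0.0817, 0.5891]), array([-0.0704, -0.0109,  0.0113])) [ 1.13304735 -0.05482691 -0.63740047  2.18815797 -0.55027361  0.62768917
  0.97589757]
```

jog_arm([
  {"offset": [0.35,0,0.1],"twist": [-0.025,-0.004,0.004],"fingers": -1},
  {"offset": [0.7,0,0.25],"twist": [-0.05,-0.008,0.008],"fingers": -1},
  {"offset": [1,0.08,0.4],"twist": [-0.07,-0.011,0.011],"fingers": -1},
  {"offset": [1,0.08,0.5],"twist": [-0.07,-0.011,0.011],"fingers": -1},
  {"offset": [1,0.08,0.5],"twist": [-0.07,-0.011,0.011],"fingers": -1},
])

```text
clock: 7.3
position: [0.4258, -0.0492, 0.3126]
ee_rot: [1.683, 1.736, 0.797]
force: [0.5, 2.7, -1.2]
width: 0.129
gripper_force: 35.0
```

Run:
```python
from rk import *
np.set_printoptions(suppress=True,precision=3)
print(step([.475,.009,.13],tl(33,0)),step([.482,.009,.079],tl(33,0)),observe()["joints"],tool()[1].as_matrix())
save("s2.png",get_image("scene"))
```

```text
(array([ 0.384, -0.706,  1.046]), array([-0.021, -0.003,  0.003])) (array([ 0.384, -0.934,  1.302]), array([-0.021, -0.003,  0.003])) [ 0.297 -0.313 -0.187  2.538 -1.27   0.154  1.322] [[-0.029  0.648  0.761]
 [ 1.     0.022  0.019]
 [-0.004  0.761 -0.648]]
```

View pics/s2.png

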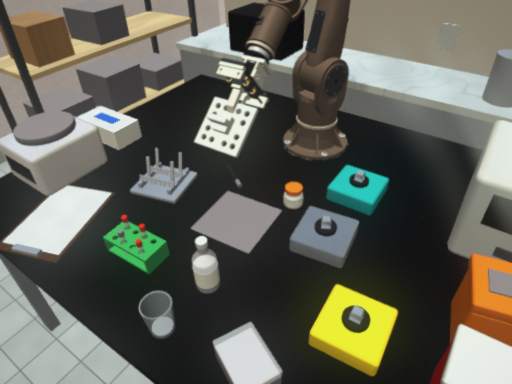

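The arm is close to its fold limits (j4, j6) with the tool heading radially out. I'll fit the kinematics from the logged poses to find a better heading.

```bash
cat > fk.py <<'E'
import numpy as np, itertools
from scipy.spatial.transform import Rotation as R
from scipy.optimize import least_squares
J=[[1.234,.435,.025,1.574,-.012,1.134,-.075],[.86,.31,-.24,1.65,.08,1.19,.02],[1.02,.27,-.51,1.77,-.06,.95,.81],[1.13304735,-.05482691,-.63740047,2.18815797,-.55027361,.62768917,.97589757],[.297,-.313,-.187,2.538,-1.27,.154,1.322]]
P=[[.145,-.608,.243],[.402,-.3925,.2887],[.4746,-.3129,.2881],[.4321,-.1624,.2902],[.4258,-.0492,.3126]]
O=[[-3.119,-.366,0],[-2.766,-1.489,0],[1.826,2.335,.303],[1.845,2.033,.541],[1.683,1.736,.797]]
ez=lambda a:R.from_euler('z',a); ey=lambda a:R.from_euler('y',a)
def fk(q,S,x):
    y0,y7,h,a1,L1,a2,L2,L3,a3=x
    r=ez(y0+S[0]*q[0]); p=np.array([0,0,h]); r=r*ey(q[1]); p=p+r.apply([a1,0,L1])
    r=r*ez(S[1]*q[2])*ey(q[3]); p=p+r.apply([a2,0,L2]); r=r*ez(S[2]*q[4])*ey(q[5]); p=p+r.apply([a3,0,0]); r=r*ez(S[3]*q[6]+y7); p=p+r.apply([0,0,L3])
    return p,r
def res(x,S):
    o=[]
    for q,p,v in zip(J,P,O):
        pp,r=fk(q,S,x); o+=list(pp-p)+list(.3*(R.from_rotvec(v).inv()*r).as_rotvec())
    return o
def fit():
    best=None
    for S in itertools.product([1,-1],repeat=4):
      for y7 in (0,1.57,3.14,-1.57):
        s=least_squares(res,[0,y7,.3,0,.3,0,.3,.25,0],args=(S,),kwargs={})
        if best is None or s.cost<best[0]: best=(s.cost,S,s.x)
    return best
lo=np.array([-2.62,-.44,-1.27,.08,-1.32,.12,-2.74]);hi=np.array([2.62,2.09,1.32,2.57,4.46,2,2.74])
def ik(p,r,S,x,q0,n=8):
    best=None; rng=np.random.default_rng(0)
    for i in range(n):
        s0=np.clip(q0,lo+.01,hi-.01) if i==0 else rng.uniform(lo,hi)
        f=lambda q:np.r_[(fk(q,S,x)[0]-p)*5,(r.inv()*fk(q,S,x)[1]).as_rotvec(),.002*(q-np.array(q0))]
        s=least_squares(f,s0,bounds=(lo,hi))
        e=np.linalg.norm(s.fun[:6])
        k=(round(e,2),np.abs(s.x-q0).max())
        if best is None or k<best[0]: best=(k,s.x,e)
    return best
E
python3 - <<'E'
from fk import *; from rk import tl
np.set_printoptions(suppress=True,precision=3)
c,S,x=fit(); print(c,S,x); np.save("fk.npy",np.r_[S,x])
for yaw in (0,20,40,70,-20,-40,-60,-80,-100):
    h=np.array([np.cos(np.radians(yaw)),np.sin(np.radians(yaw)),0])
    b=ik(np.array([.525,.009,0])+[0,0,.079]-.037*h,tl(33,yaw),S,x,J[-1])
    b=ik(np.array([.525,.009,.079])-.037*h,tl(33,yaw),S,x,J[-1]); print(yaw,b[0],b[1])
E
```

```text
0.0006166390282645387 (-1, -1, -1, -1) [-0.078  1.5    0.273  0.01   0.548  0.016  0.417  0.334 -0.006]
0 (np.float64(0.25), np.float64(3.5783184265893277)) [ 0.698  0.961 -1.27   2.57   2.308  1.181 -2.188]
20 (np.float64(0.1), np.float64(4.043339950640451)) [ 1.182  1.215 -1.27   2.57   2.773  0.722 -1.715]
40 (np.float64(0.04), np.float64(5.729999999999999)) [-0.309  1.179  1.255  2.428  4.46   2.     2.74 ]
70 (np.float64(0.0), np.float64(1.2094612580934037)) [ 0.834  0.806 -0.437  2.053 -0.937  0.854  2.531]
-20 (np.float64(0.08), np.float64(4.8483972988629835)) [-1.407  1.282  1.32   2.57   3.578  0.731  1.445]
-40 (np.float64(0.0), np.float64(3.3444323009305816)) [-1.329  0.92   0.868  2.408  2.074  0.369  2.74 ]
-60 (np.float64(0.0), np.float64(2.4965696460976625)) [-1.543  1.317  1.32   2.153 -0.567  0.428 -1.175]
-80 (np.float64(0.0), np.float64(2.870949841003543)) [-1.421  1.342  1.32   1.885 -0.356  0.853 -1.549]
-100 (np.float64(0.0), np.float64(3.0593387309799494)) [-1.247  1.375  1.32   1.626 -0.342  1.239 -1.737]
```

Run:
```python
from fk import *; from rk import *
np.set_printoptions(suppress=True,precision=2)
v=np.load("fk.npy"); S,x=v[:4],v[4:]
for yaw in (50,60,70,80):
    h=np.array([np.cos(np.radians(yaw)),np.sin(np.radians(yaw)),0]); q=J[-1]
    for th,z in ((50,.28),(33,.15),(33,.079)):
        b=ik(np.array([.525,.009,z])-.0365*h,tl(th,yaw),S,x,q,1); q=b[1]; print(yaw,th,z,b[2].round(3),q)
C=np.array([.525,.009,.28]);h=np.array([np.cos(1.134),np.sin(1.134),0])
print(step(C-.0365*h,tl(50,65)))
```

```text
50 50 0.28 0.0 [ 0.5   0.15 -0.13  2.11 -0.88  0.91  1.82]
50 33 0.15 0.0 [ 1.09  0.66 -0.76  2.3  -1.32  0.57  2.6 ]
50 33 0.079 0.0 [ 1.24  1.02 -1.02  2.31 -1.31  0.19  2.74]
60 50 0.28 0.0 [ 0.53  0.22 -0.16  2.02 -0.8   1.02  1.9 ]
60 33 0.15 0.0 [ 0.72  0.59 -0.23  2.18 -1.19  0.96  2.57]
60 33 0.079 0.0 [ 0.76  0.75 -0.3   2.19 -1.25  0.85  2.74]
70 50 0.28 0.0 [ 0.55  0.29 -0.19  1.92 -0.72  1.13  1.97]
70 33 0.15 0.0 [ 0.72  0.64 -0.27  2.04 -0.99  1.04  2.48]
70 33 0.079 0.0 [ 0.72  0.78 -0.28  2.05 -1.02  0.95  2.61]
80 50 0.28 0.0 [ 0.55  0.35 -0.22  1.82 -0.64  1.24  2.03]
80 33 0.15 0.0 [ 0.7   0.69 -0.29  1.91 -0.82  1.15  2.42]
80 33 0.079 0.0 [ 0.69  0.81 -0.29  1.92 -0.84  1.05  2.52]
(array([0.11, 0.23, 0.58]), array([ 0.02,  0.12, -0.12]))
```

Run:
```python
from rk import *
np.set_printoptions(suppress=True,precision=4)
h=np.array([np.cos(np.radians(80)),np.sin(np.radians(80)),0])
print(step(np.array([.522,.009,.28])-.0365*h,tl(50,80)))
```

```text
(array([0.0918, 0.2524, 0.6142]), array([ 0.0222,  0.153 , -0.1536]))
```

jog_arm([
  {"offset": [0.09,0.25,0.3],"twist": [0.022,0.153,-0.154],"fingers": -1},
  {"offset": [0.09,0.25,0.61],"twist": [0.022,0.153,-0.154],"fingers": -1},
  {"offset": [0.09,0.25,0.61],"twist": [0.022,0.153,-0.154],"fingers": -1},
  {"offset": [0.09,0.25,0.61],"twist": [0.022,0.153,-0.154],"fingers": -1},
  {"offset": [0.09,0.25,0.61],"twist": [0.022,0.153,-0.154],"fingers": -1},
  {"offset": [0.09,0.25,0.61],"twist": [0.022,0.153,-0.154],"fingers": -1},
  {"offset": [0.09,0.25,0.61],"twist": [0.022,0.153,-0.154],"fingers": -1},
  {"offset": [0.09,0.25,0.61],"twist": [0.022,0.153,-0.154],"fingers": -1},
  {"offset": [0.09,0.25,0.61],"twist": [0.022,0.153,-0.154],"fingers": -1},
  {"offset": [0.09,0.25,0.61],"twist": [0.022,0.153,-0.154],"fingers": -1},
])

```text
clock: 8.6
position: [0.5184, -0.0346, 0.2801]
ee_rot: [0.604, 2.728, 1.035]
force: [0.6, 0.4, -1.0]
width: 0.128
gripper_force: 35.0
```

Run:
```python
from rk import *
np.set_printoptions(suppress=True,precision=4)
h=np.array([np.cos(np.radians(80)),np.sin(np.radians(80)),0])
for z in (.15,.09,.077): print(step(np.array([.522,.009,z])-.0365*h,tl(33,80)))
print(observe()["joints"])
```

```text
(array([ 0.0445, -0.5477,  0.6731]), array([-0.0425,  0.0327, -0.0266]))
(array([ 0.0474, -0.8135,  0.972 ]), array([-0.0425,  0.0327, -0.0266]))
(array([ 0.048 , -0.8711,  1.0368]), array([-0.0425,  0.0327, -0.0266]))
[-0.3765  0.4069  1.0815  2.0308 -1.0801  1.3952  2.327 ]
```

jog_arm([
  {"offset": [0.045,-0.27,0.34],"twist": [-0.021,0.016,-0.013],"fingers": -1},
  {"offset": [0.045,-0.55,0.67],"twist": [-0.042,0.033,-0.027],"fingers": -1},
  {"offset": [0.045,-0.55,0.67],"twist": [-0.042,0.033,-0.027],"fingers": -1},
  {"offset": [0.045,-0.55,0.67],"twist": [-0.042,0.033,-0.027],"fingers": -1},
  {"offset": [0.045,-0.55,0.67],"twist": [-0.042,0.033,-0.027],"fingers": -1},
  {"offset": [0.045,-0.55,0.67],"twist": [-0.042,0.033,-0.027],"fingers": -1},
])

```text
clock: 9.35
position: [0.5168, -0.0261, 0.1521]
ee_rot: [0.233, 2.676, 1.451]
force: [-0.0, -0.7, -2.0]
width: 0.126
gripper_force: 35.0
```

Run:
```python
from rk import *
np.set_printoptions(suppress=True,precision=4)
p,r=tool(); M=r.as_matrix(); print(p,M,observe()["joints"])
z=M[:,2]; print("heading",np.degrees(np.arctan2(z[1],z[0])),"th",np.degrees(np.arcsin(-z[2])))
h=np.array([np.cos(np.radians(80)),np.sin(np.radians(80)),0])
for z in (.09,.077): print(step(np.array([.522,.009,z])-.0365*h,tl(33,80)))
```

```text
[ 0.5168 -0.0261  0.1521] [[-0.9844  0.0916  0.1503]
 [ 0.1759  0.5371  0.825 ]
 [-0.0051  0.8385 -0.5449]] [ 0.2588  0.6855  0.353   1.969  -1.1168  1.4025  2.7325]
heading 79.67605249399982 th 33.0150518250145
(array([ 0.0087, -0.351 ,  0.22  ]), array([-0.    ,  0.0008,  0.0005]))
(array([ 0.0092, -0.4236,  0.2672]), array([-0.    ,  0.0008,  0.0005]))
```

jog_arm([
  {"offset": [0.009,-0.13,0.08],"twist": [0,0,0],"fingers": -1},
  {"offset": [0.009,-0.25,0.155],"twist": [0,0,0],"fingers": -1},
  {"offset": [0.009,-0.32,0.2],"twist": [0,0,0],"fingers": -1},
  {"offset": [0.009,-0.37,0.23],"twist": [0,0,0],"fingers": -1},
  {"offset": [0.009,-0.37,0.23],"twist": [0,0,0],"fingers": -1},
  {"offset": [0.009,-0.37,0.23],"twist": [0,0,0],"fingers": -1},
])

```text
clock: 10.1
position: [0.516, -0.0267, 0.0877]
ee_rot: [0.232, 2.674, 1.452]
force: [-0.8, 0.7, -2.3]
width: 0.129
gripper_force: 35.0
```

jog_arm([
  {"offset": [0,-0.02,0.013],"twist": [0,0,0],"fingers": -1},
  {"offset": [0,-0.035,0.022],"twist": [0,0,0],"fingers": -1},
  {"offset": [0,-0.035,0.022],"twist": [0,0,0],"fingers": -1},
  {"offset": [0,-0.035,0.022],"twist": [0,0,0],"fingers": -1},
])

```text
clock: 10.6
position: [0.5159, -0.027, 0.0812]
ee_rot: [0.233, 2.673, 1.453]
force: [0.1, 0.1, -3.0]
width: 0.133
gripper_force: 35.0
```

Run:
```python
from rk import *
np.set_printoptions(suppress=True,precision=4)
save("s3.png",get_image("scene")[130:290,150:350]); print(observe()["force"],observe()["joints"],tool()[0])
print(observe()["ft_torque"])
```

```text
[ 0.2637  0.0449 -2.1643] [ 0.5108  0.7827 -0.003   1.9596 -1.0449  1.1622  2.7358] [ 0.5159 -0.0269  0.0812]
[-1.3862  0.1542 -0.0785]
```

jog_arm([
  {"offset": [0,-0.011,0.007],"twist": [0,0,0],"fingers": -1},
  {"offset": [0,-0.022,0.0135],"twist": [0,0,0],"fingers": -1},
  {"offset": [0,-0.022,0.0135],"twist": [0,0,0],"fingers": -1},
])

```text
clock: 11.02
position: [0.5158, -0.027, 0.0771]
ee_rot: [0.233, 2.673, 1.453]
force: [0.7, -0.4, -2.3]
width: 0.13
gripper_force: 35.0
```

jog_arm([
  {"offset": [0,-0.011,0.007],"twist": [0,0,0],"fingers": -1},
  {"offset": [0,-0.011,0.007],"twist": [0,0,0],"fingers": -1},
])

```text
clock: 11.28
position: [0.5161, -0.0269, 0.0759]
ee_rot: [0.232, 2.672, 1.454]
force: [-0.0, -2.5, 4.6]
width: 0.129
gripper_force: 35.0
```

Contact. Now I open the gripper so the lower finger lets the plate down.

jog_arm([
  {"offset": [0,0,0],"twist": [0,0,0],"fingers": -0.6},
  {"offset": [0,0,0],"twist": [0,0,0],"fingers": -0.3},
  {"offset": [0,0,0],"twist": [0,0,0],"fingers": 0},
  {"offset": [0,0,0],"twist": [0,0,0],"fingers": 0.3},
  {"offset": [0,0,0],"twist": [0,0,0],"fingers": 0.6},
  {"offset": [0,0,0],"twist": [0,0,0],"fingers": 0.9},
  {"offset": [0,0,0],"twist": [0,0,0],"fingers": 0.9},
  {"offset": [0,0,0],"twist": [0,0,0],"fingers": 0.9},
  {"offset": [0,0,0],"twist": [0,0,0],"fingers": 0.9},
])

```text
clock: 12.4
position: [0.5159, -0.027, 0.0753]
ee_rot: [0.233, 2.673, 1.453]
force: [-0.5, -0.0, -1.3]
width: 0.945
gripper_force: 0.4
```

Run:
```python
from rk import *
np.set_printoptions(suppress=True,precision=4)
save("s4.png",cv2.resize(get_image("scene")[150:270,170:330],None,fx=4,fy=4)); print(observe()["force"],tool()[0])
p,r=tool(); print([r.inv().apply(d)/.15 for d in ([.0,-.05,0],[0,0,.05],[1e-9,-.14,.14])])
```

```text
[-0.2472 -0.2201 -1.0316] [ 0.5159 -0.027   0.0753]
[array([-0.0587, -0.1787, -0.2752]), array([-0.0021,  0.2798, -0.1812]), array([-0.1702,  0.2831, -1.2779])]
```

View pics/s4.png

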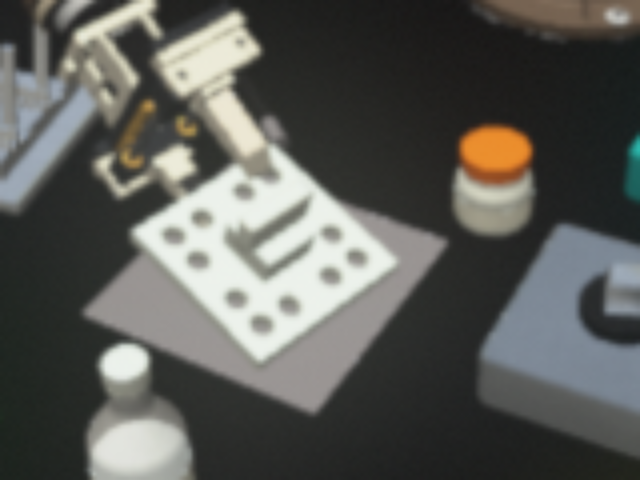

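The carousel is fin up, tilted slightly and resting on the lower finger, with the plate centre near (265,255) in the crop. I withdraw horizontally, then go up.

jog_arm([
  {"offset": [0,-0.06,-0.09],"twist": [0,0,0],"fingers": 0.9},
  {"offset": [0,-0.12,-0.185],"twist": [0,0,0],"fingers": 0.9},
  {"offset": [0,-0.18,-0.28],"twist": [0,0,0],"fingers": 0.9},
  {"offset": [0,-0.25,-0.39],"twist": [0,0,0],"fingers": 0.9},
  {"offset": [0,0.1,-0.8],"twist": [0,0,0],"fingers": 0.9},
  {"offset": [0,0.5,-1],"twist": [0,0,0],"fingers": 0.9},
  {"offset": [0,0.9,-1],"twist": [0,0,0],"fingers": 0.9},
  {"offset": [0,0.9,-1],"twist": [0,0,0],"fingers": 0.9},
  {"offset": [0,0.9,-1],"twist": [0,0,0],"fingers": 0.9},
])

```text
clock: 13.58
position: [0.5054, -0.0789, 0.2707]
ee_rot: [0.231, 2.673, 1.451]
force: [-0.5, -0.6, -0.5]
width: 0.955
gripper_force: 0.0
```

Run:
```python
from rk import *
np.set_printoptions(suppress=True,precision=4)
im=get_image("top"); C=cam("top")
for d in regions_of("carousel","top")[:1]:
    m=d["region"].astype(np.uint8); cs,_=cv2.findContours(m,0,1); c=max(cs,key=cv2.contourArea)
    q=cv2.boxPoints(cv2.minAreaRect(c)); w=np.array([atz(C,*a,.013) for a in q]); print(d["conf"],w,w.mean(0))
print([(c,a,atz(C,*a,.067)) for c,a in lm("handle_top","top")])
save("t5.png",np.hstack([cv2.resize(im[155:255,225:325],None,fx=4,fy=4,interpolation=cv2.INTER_CUBIC),cv2.resize(im[182:262,138:218],None,fx=5,fy=5,interpolation=cv2.INTER_CUBIC)]))
img=get_image("scene");D=cam("scene"); print([(c,a,atz(D,*a,.067)) for c,a in lm("handle_top","scene")])
print(tool()[0],observe()["joints"])
```

```text
0.83 [[ 0.4652  0.0873  0.013 ]
 [ 0.6065  0.0615  0.013 ]
 [ 0.5798 -0.0796  0.013 ]
 [ 0.4392 -0.052   0.013 ]] [0.5227 0.0043 0.013 ]
[(0.93, array([270.6, 197.2]), array([0.5304, 0.0102, 0.067 ]))]
[(0.72, array([235.6, 203.3]), array([0.5235, 0.0119, 0.067 ]))]
[ 0.505  -0.0791  0.2685] [ 0.5589  0.514   0.0527  1.8266 -0.9014  1.4551  2.4361]
```

View pics/t5.png

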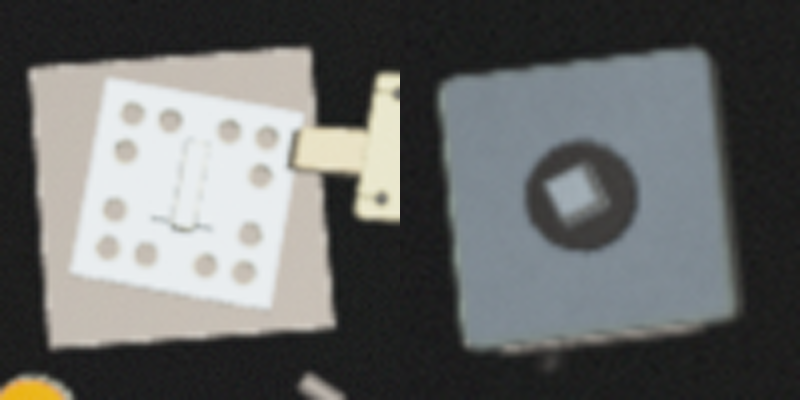

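The carousel lies flat with its fin up on the mat, plate centre at crop (187,193). The spindle top, at right-crop (573,190), is turned about 26°. Next is a wrist look at the spindle.

Run:
```python
from rk import *
np.set_printoptions(suppress=True,precision=4)
C=cam("top"); print(atz(C,138+(573-400)/5,182+190/5,.096))
print(step([.49,.10,.30],tl(90,98))); p,r=tool(); print(step(p,tl(90,98)))
```

```text
[0.4662 0.2679 0.096 ]
(array([0.3092, 0.8056, 0.8573]), array([ 0.1571,  0.0257, -0.046 ]))
(array([0., 0., 0.]), array([ 0.1571,  0.0257, -0.046 ]))
```

jog_arm([
  {"offset": [0.1,0.4,0.3],"twist": [0.157,0.026,-0.046],"fingers": 1},
  {"offset": [0.31,0.8,0.6],"twist": [0.157,0.026,-0.046],"fingers": 1},
  {"offset": [0.31,0.8,0.86],"twist": [0.157,0.026,-0.046],"fingers": 1},
  {"offset": [0.31,0.8,0.86],"twist": [0.157,0.026,-0.046],"fingers": 1},
  {"offset": [0.31,0.8,0.86],"twist": [0.157,0.026,-0.046],"fingers": 1},
  {"offset": [0.31,0.8,0.86],"twist": [0.157,0.026,-0.046],"fingers": 1},
  {"offset": [0.31,0.8,0.86],"twist": [0.157,0.026,-0.046],"fingers": 1},
])

```text
clock: 14.7
position: [0.4896, 0.1026, 0.2994]
ee_rot: [0.229, -3.132, -0.0]
force: [-0.0, -0.2, 0.0]
width: 0.999
gripper_force: 0.0
```

Run:
```python
from rk import *
np.set_printoptions(suppress=True,precision=4)
print(step([.466,.248,.23],tl(90,116)),observe()["joints"])
```

```text
(array([0.0142, 0.9819, 0.4632]), array([ 0.0001, -0.0001, -0.049 ])) [-0.2516  0.1914 -0.0732  1.7797  0.0146  1.1719  1.3876]
```

jog_arm([
  {"offset": [0.014,0.5,0.1],"twist": [0,0,-0.049],"fingers": 1},
  {"offset": [0.014,0.98,0.46],"twist": [0,0,-0.049],"fingers": 1},
  {"offset": [0.014,0.98,0.46],"twist": [0,0,-0.049],"fingers": 1},
  {"offset": [0.014,0.98,0.46],"twist": [0,0,-0.049],"fingers": 1},
  {"offset": [0.014,0.98,0.46],"twist": [0,0,-0.049],"fingers": 1},
])

```text
clock: 15.32
position: [0.4679, 0.2436, 0.2311]
ee_rot: [0.695, -3.064, 0.001]
force: [0.4, -0.9, 0.2]
width: 1.0
gripper_force: 0.0
```

Run:
```python
from rk import *
np.set_printoptions(suppress=True,precision=4)
C=cam("wrist"); im=get_image("wrist"); e=proj(C,[.466,.268,.096]); print(e)
print([(c,a,atz(C,*a,.096)) for c,a in lm("spindle_top","wrist")])
u,v=(int(k) for k in e); u=min(max(u,60),452);v=min(max(v,60),324); print(u,v)
save("w6.png",cv2.resize(im[v-60:v+60,u-60:u+60],None,fx=5,fy=5,interpolation=cv2.INTER_CUBIC))
np.save("w6.npy",im)
import pickle; pickle.dump(C,open("w6.pkl","wb"))
```

```text
[280.3491 194.4599]
[(0.82, array([282.8, 196.1]), array([0.4664, 0.2705, 0.096 ]))]
280 194
```

View pics/w6.png

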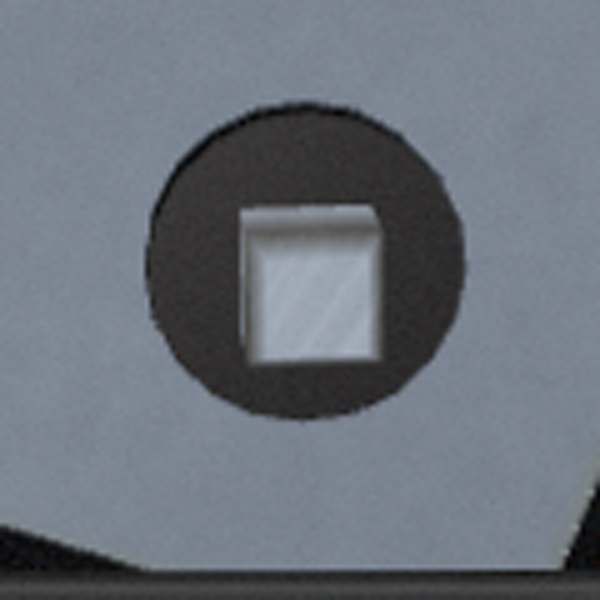

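Crop: the spindle's top face is centred at about (317,302), almost square with the tool. The collar circle is centred at about (306,262).

Run:
```python
from rk import *
import pickle
np.set_printoptions(suppress=True,precision=4)
C=pickle.load(open("w6.pkl","rb")); f=lambda a,b,z:atz(C,220+a/5,134+b/5,z)
print("collar",f(306,262,.07),"top",f(317,302,.096))
for a,b in [((252,363),(380,358)),((260,246),(381,242)),((240,207),(372,206)),((381,242),(381,358)),((242,208),(244,345))]:
    d=f(*b,.09)-f(*a,.09); print(np.degrees(np.arctan2(d[1],d[0]))%90,np.linalg.norm(d))
C=cam("top")
p,r=tool(); print(step([.510,.05,.20],tl(90,79.5)))
```

```text
collar [0.4643 0.2702 0.07  ] top [0.4648 0.2703 0.096 ]
27.944864297014377 0.022551275725076304
27.587457926708353 0.02093344402428739
26.094658977293065 0.02270326198155937
27.431137730268418 0.02100176909577328
27.04862002473846 0.02460170866538709
(array([ 0.3063, -1.2857,  0.2124]), array([-0.    ,  0.0002,  0.1001]))
```

jog_arm([
  {"offset": [0.2,-0.4,0],"twist": [0,0,0.05],"fingers": 1},
  {"offset": [0.3,-0.8,0.1],"twist": [0,0,0.1],"fingers": 1},
  {"offset": [0.3,-1,0.1],"twist": [0,0,0.1],"fingers": 1},
  {"offset": [0.3,-1,0.1],"twist": [0,0,0.1],"fingers": 1},
])

```text
clock: 15.92
position: [0.4931, 0.0861, 0.2171]
ee_rot: [0.299, 3.125, -0.001]
force: [-0.6, 0.9, 0.3]
width: 1.0
gripper_force: 0.0
```

Run:
```python
from rk import *
np.set_printoptions(suppress=True,precision=4)
C=cam("wrist"); im=get_image("wrist")
print(step([.524,.006,.17],tl(90,79.5)))
```

```text
(array([-0.3076, -0.4977,  0.3147]), array([ 0.0001,  0.0004, -0.0011]))
```

jog_arm([
  {"offset": [-0.3,-0.4,0.1],"twist": [0,0,0],"fingers": 1},
  {"offset": [-0.3,-0.5,0.3],"twist": [0,0,0],"fingers": 1},
  {"offset": [-0.3,-0.5,0.3],"twist": [0,0,0],"fingers": 1},
  {"offset": [-0.3,-0.5,0.3],"twist": [0,0,0],"fingers": 1},
])

```text
clock: 16.48
position: [0.5231, 0.0098, 0.1722]
ee_rot: [0.28, 3.127, 0.001]
force: [-0.8, 0.3, -0.5]
width: 1.001
gripper_force: 0.0
```

Run:
```python
from rk import *
np.set_printoptions(suppress=True,precision=4)
C=cam("wrist"); im=get_image("wrist"); save("w7.png",im)
print(proj(C,[.524,.006,.067]),[(c,a,atz(C,*a,.067)) for c,a in lm("handle_top","wrist")])
import pickle; pickle.dump(C,open("w7.pkl","wb")); print(tool()[0])
```

```text
[249.358  195.8865] [(0.82, array([250.5, 188.4]), array([0.5184, 0.0079, 0.067 ])), (0.37, array([248.6, 173.4]), array([0.5067, 0.0086, 0.067 ]))]
[0.5234 0.0105 0.1726]
```

View pics/w7.png

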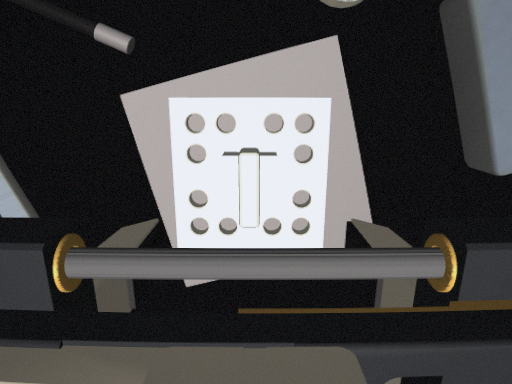

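Wrist view: the fin top spans columns 240–259 and rows 152–227. The plate is square to the picture, and its corner holes are at (195,123), (304,123), (200,226) and (301,226).

Run:
```python
from rk import *
import pickle
np.set_printoptions(suppress=True,precision=4)
C=pickle.load(open("w7.pkl","rb"))
h=np.array([atz(C,*a,.015) for a in [(195.5,123),(304.5,123),(199.5,226),(301,226)]]); print(h.mean(0),np.degrees(np.arctan2(*(h[1]-h[0])[1::-1])),np.degrees(np.arctan2(*(h[0]-h[2])[1::-1])),np.linalg.norm(h[1]-h[0]),np.linalg.norm(h[2]-h[0]))
f=np.array([atz(C,*a,.067) for a in [(249.5,152),(249.5,227.5)]]);print(f,f.mean(0),np.linalg.norm(f[1]-f[0]))
print((atz(C,240,190,.067)+atz(C,259,190,.067))/2, np.linalg.norm(atz(C,240,190,.067)-atz(C,259,190,.067)))
print(atz(C,250,97,.015))
print(step([.5205,.007,.059],tl(90,79.5)))
```

```text
[0.5205 0.0067 0.015 ] 79.82871221350825 169.61967563205283 0.09547649897275534 0.09595388525877192
[[0.491  0.0122 0.067 ]
 [0.5493 0.0015 0.067 ]] [0.5201 0.0068 0.067 ] 0.05928981101703733
[0.5195 0.0069 0.067 ] 0.014408784753145838
[0.4516 0.0191 0.015 ]
(array([ 0.0171, -0.0274,  0.7572]), array([0.0002, 0.0004, 0.001 ]))
```

jog_arm([
  {"offset": [0.017,-0.027,0.3],"twist": [0,0,0.001],"fingers": 1},
  {"offset": [0.017,-0.027,0.55],"twist": [0,0,0.001],"fingers": 1},
  {"offset": [0.017,-0.027,0.7],"twist": [0,0,0.001],"fingers": 0.6},
  {"offset": [0.017,-0.027,0.755],"twist": [0,0,0.001],"fingers": 0.3},
  {"offset": [0.017,-0.027,0.755],"twist": [0,0,0.001],"fingers": -1},
  {"offset": [0.017,-0.027,0.755],"twist": [0,0,0.001],"fingers": -1},
  {"offset": [0.017,-0.027,0.755],"twist": [0,0,0.001],"fingers": -1},
  {"offset": [0.017,-0.027,0.755],"twist": [0,0,0.001],"fingers": -1},
  {"offset": [0.017,-0.027,0.755],"twist": [0,0,0.001],"fingers": -1},
  {"offset": [0.017,-0.027,0.755],"twist": [0,0,0.001],"fingers": -1},
  {"offset": [0.017,-0.027,0.755],"twist": [0,0,0.001],"fingers": -1},
  {"offset": [0.017,-0.027,0.755],"twist": [0,0,0.001],"fingers": -1},
  {"offset": [0.017,-0.027,0.755],"twist": [0,0,0.001],"fingers": -1},
], newtons=30)

```text
clock: 18.2
position: [0.5198, 0.0057, 0.0583]
ee_rot: [0.29, 3.127, -0.0]
force: [-0.3, -0.6, 2.4]
width: 0.17
gripper_force: 30.0
```

jog_arm([
  {"offset": [0,0,-0.1],"twist": [0,0,0],"fingers": -1},
  {"offset": [0,0,-0.4],"twist": [0,0,0],"fingers": -1},
  {"offset": [0,0,-0.75],"twist": [0,0,0],"fingers": -1},
  {"offset": [0,0,-0.95],"twist": [0,0,0],"fingers": -1},
  {"offset": [0,0,-0.95],"twist": [0,0,0],"fingers": -1},
  {"offset": [0,0,-0.95],"twist": [0,0,0],"fingers": -1},
])

```text
clock: 18.95
position: [0.5189, 0.0057, 0.2001]
ee_rot: [-0.29, -3.128, 0.0]
force: [-0.6, -0.1, -2.6]
width: 0.171
gripper_force: 30.0
```

Run:
```python
from rk import *
np.set_printoptions(suppress=True,precision=4)
p,r=tool(); M=r.as_matrix(); print(p,np.degrees(np.arctan2(M[1,1],M[0,1])))
print(step([.48,.15,.202],tl(90,117.2)))
```

```text
[0.5189 0.0057 0.2001] 79.39139872054591
(array([ 0.4318,  0.8981, -0.0127]), array([-0.   , -0.   , -0.105]))
```

jog_arm([
  {"offset": [0.2,0.3,-0.05],"twist": [0,0,-0.03],"fingers": -1},
  {"offset": [0.35,0.6,-0.05],"twist": [0,0,-0.06],"fingers": -1},
  {"offset": [0.43,0.9,-0.05],"twist": [0,0,-0.09],"fingers": -1},
  {"offset": [0.43,0.9,-0.05],"twist": [0,0,-0.105],"fingers": -1},
  {"offset": [0.43,0.9,-0.05],"twist": [0,0,-0.105],"fingers": -1},
])

```text
clock: 19.58
position: [0.4801, 0.1501, 0.2067]
ee_rot: [0.738, -3.052, 0.001]
force: [0.4, -0.2, -1.7]
width: 0.169
gripper_force: 30.0
```

Run:
```python
from rk import *
np.set_printoptions(suppress=True,precision=4)
p,r=tool(); M=r.as_matrix(); print(p,np.degrees(np.arctan2(M[1,1],M[0,1])))
print(step([.4645,.2703,.175],tl(90,117.2)))
```

```text
[0.4801 0.1501 0.2067] 117.20028909923023
(array([-0.2739,  0.7602,  0.2105]), array([-0.    , -0.0003,  0.    ]))
```

jog_arm([
  {"offset": [-0.14,0.4,0],"twist": [0,0,0],"fingers": -1},
  {"offset": [-0.274,0.76,0],"twist": [0,0,0],"fingers": -1},
  {"offset": [-0.274,0.76,0.12],"twist": [0,0,0],"fingers": -1},
  {"offset": [-0.274,0.76,0.21],"twist": [0,0,0],"fingers": -1},
  {"offset": [-0.274,0.76,0.21],"twist": [0,0,0],"fingers": -1},
  {"offset": [-0.274,0.76,0.21],"twist": [0,0,0],"fingers": -1},
  {"offset": [-0.274,0.76,0.21],"twist": [0,0,0],"fingers": -1},
])

```text
clock: 20.45
position: [0.4661, 0.2701, 0.1772]
ee_rot: [-0.736, 3.052, -0.0]
force: [0.2, -0.9, -2.2]
width: 0.173
gripper_force: 30.0
```

Run:
```python
from rk import *
np.set_printoptions(suppress=True,precision=4)
print(tool()[0],step([.4645,.2703,.150],tl(90,117.2)),step([.4645,.2703,.125],tl(90,117.2)))
C=cam("top"); im=get_image("top")
print([(c,a,atz(C,*a,.184)) for c,a in lm("handle_top","top")])
```

```text
[0.4661 0.2701 0.1772] (array([0.0091, 0.006 , 0.1816]), array([-0.0001,  0.0003, -0.0002])) (array([0.0094, 0.0061, 0.3482]), array([-0.0001,  0.0003, -0.0002]))
[]
```

jog_arm([
  {"offset": [0.009,0.006,0.06],"twist": [0,0,0],"fingers": -1},
  {"offset": [0.009,0.006,0.12],"twist": [0,0,0],"fingers": -1},
  {"offset": [0.009,0.006,0.16],"twist": [0,0,0],"fingers": -1},
  {"offset": [0.009,0.006,0.2],"twist": [0,0,0],"fingers": -1},
  {"offset": [0.009,0.006,0.2],"twist": [0,0,0],"fingers": -1},
])

```text
clock: 21.18
position: [0.4637, 0.2705, 0.1461]
ee_rot: [-0.739, 3.053, -0.001]
force: [-1.6, 0.3, -2.0]
width: 0.172
gripper_force: 30.0
```

jog_arm([
  {"offset": [0,0,0.02],"twist": [0,0,0],"fingers": -1},
  {"offset": [0,0,0.04],"twist": [0,0,0],"fingers": -1},
  {"offset": [0,0,0.06],"twist": [0,0,0],"fingers": -1},
  {"offset": [0,0,0.06],"twist": [0,0,0],"fingers": -1},
])

```text
clock: 21.68
position: [0.4639, 0.2704, 0.1374]
ee_rot: [-0.738, 3.053, -0.001]
force: [0.5, -0.5, -3.5]
width: 0.175
gripper_force: 30.0
```

jog_arm([
  {"offset": [0,0,0.025],"twist": [0,0,0],"fingers": -1},
  {"offset": [0,0,0.05],"twist": [0,0,0],"fingers": -1},
  {"offset": [0,0,0.075],"twist": [0,0,0],"fingers": -1},
  {"offset": [0,0,0.075],"twist": [0,0,0],"fingers": -1},
])

```text
clock: 22.18
position: [0.4638, 0.2704, 0.1259]
ee_rot: [-0.738, 3.053, -0.001]
force: [1.4, -2.3, -3.3]
width: 0.173
gripper_force: 30.0
```

jog_arm([
  {"offset": [0,0,0.01],"twist": [0,0,0],"fingers": -1},
  {"offset": [0,0,0.018],"twist": [0,0,0],"fingers": -1},
  {"offset": [0,0,0.018],"twist": [0,0,0],"fingers": -1},
])

```text
clock: 22.55
position: [0.4641, 0.2704, 0.1252]
ee_rot: [-0.738, 3.052, -0.001]
force: [-5.8, -6.0, 17.6]
width: 0.175
gripper_force: 30.0
```

Seated: height matches home (0.125) and the push force is 17.6 N. I release and retreat.

jog_arm([
  {"offset": [0,0,-0.01],"twist": [0,0,0],"fingers": -0.4},
  {"offset": [0,0,-0.01],"twist": [0,0,0],"fingers": 0},
  {"offset": [0,0,-0.01],"twist": [0,0,0],"fingers": 0.4},
  {"offset": [0,0,-0.01],"twist": [0,0,0],"fingers": 0.4},
  {"offset": [0,0,-0.01],"twist": [0,0,0],"fingers": 0.4},
  {"offset": [0,0,-0.01],"twist": [0,0,0],"fingers": 0.4},
  {"offset": [0,0,-0.01],"twist": [0,0,0],"fingers": 0.4},
  {"offset": [0,0,-0.2],"twist": [0,0,0],"fingers": 0.4},
  {"offset": [0,0,-0.6],"twist": [0,0,0],"fingers": 0.4},
  {"offset": [0,0,-1],"twist": [0,0,0],"fingers": 0.4},
  {"offset": [0,0,-1],"twist": [0,0,0],"fingers": 0.4},
])

```text
clock: 23.92
position: [0.4658, 0.2723, 0.2787]
ee_rot: [-0.736, 3.044, 0.004]
force: [-0.2, 0.3, -1.3]
width: 0.697
gripper_force: 0.0
```

Run:
```python
from rk import *
np.set_printoptions(suppress=True,precision=4)
C=cam("wrist"); im=get_image("wrist")
print(proj(C,[.4645,.2703,.134]),[(c,a,atz(C,*a,.134)) for c,a in lm("handle_top","wrist")])
s=get_image("scene"); save("f.png",np.hstack([im[:,:400],cv2.resize(s[150:278,250:380],(390,384))]))
```

```text
[252.206  177.8885] [(0.68, array([254.2, 177.8]), array([0.4636, 0.2718, 0.134 ]))]
```

View pics/f.png

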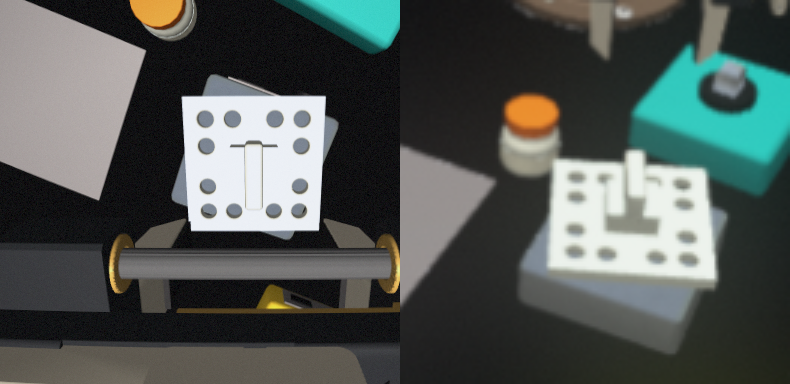

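The picture shows the carousel level and seated on the grey mixer, fin top at (254,176), with the gripper clear of it.

```bash
python3 -c "
from cell import sign_off; print(sign_off())"
```

```text
the job is handed in; nothing more can be done
None
```

The carousel was laid flat on the mat with its fin up, then taken by the fin and pushed fully home on the grey mixer's spindle and released, and the job is handed in after about 24 s. The bottle and tube rack were left alone.

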